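Plunger handle out from under the jammed toolbox lid

TASK

The wooden plunger handle lies in the black toolbox with its screw end under the half of the lid that is jammed shut. Take hold of the handle, tip its free end up over the box's end wall, draw it out slantwise through the open half without forcing it against the box, and finish still holding it in the gripper, level and motionless, clearly higher than the whole toolbox and touching nothing else. Do not knock the other things about; leave the plug lying on the lid.

Things in the scene. Friction and masses are not known exactly. Their poses are not given: they have to be found in the camera images.
- toolbox: Black plastic toolbox, fixed. Origin: centre of its underside; y runs along it towards the shut half of the lid, z up. Outside 160 (x) by 350 (y) mm; walls and floor 5 mm thick, rim 84 mm high. Two ribs 8 mm wide cross the floor inside at y = -118 and +80 mm, tops 15 mm above the underside, each with two stops 6 mm high at x = -32 and +32 mm. Steel toggle latch on the +x face of the shut half.
- lid_edge (a point): Middle of the lower edge of the jammed half lid: 84 mm above the toolbox's underside, at its x = 0, y = -10 mm. The half lid is fixed, 8 mm thick (84 to 92 mm high), overhangs the sides by 3 mm and covers y = -10 to +175 mm. The rest, y = -170 to -10 mm, is the open mouth, 160 mm long and 150 mm wide.
- handle: Plunger handle: straight round wooden rod 290 mm long, 25 mm thick, about 110 g, one end rounded, the other a grey collar with a screw stub. Origin at mid-length on its axis; its x axis points to the plain end. It starts level on the ribs (axis 27.5 mm above the toolbox's underside), within 0.05 rad of the toolbox's length, screw end under the shut lid (+y), plain end in the mouth.
- plain_end (a point): Tip of the rounded plain end of the handle, on its axis, 145 mm from the middle.
- screw_end (a point): Tip of the screw end of the handle (stub 18 mm thick, 15 mm long), on its axis, 145 mm from the middle.
- funnel: Turquoise plastic funnel standing mouth down, 120 mm across, 130 mm high, loose. Origin: centre of its underside.
- measuring_cup: Stainless steel measuring cup, 84 mm across, 55 mm high, flat handle reaching 125 mm along its y, loose. Origin: centre of its underside.
- plunger_cup: Hard silicone plunger cup, dark grey-brown bell 128 mm across, 85 mm high, loose. Origin: centre of its underside.
- spray_bottle: Closed purple spray bottle with white head, 76 mm across, 214 mm high, loose. Origin: centre of its underside.
- jar: Closed glass jar with steel lid, 78 mm across, 116 mm high, loose. Origin: centre of its underside.
- sink_plug: Black rubber sink plug, 46 mm across, 19 mm high with its ring, lying loose on the shut half lid near its outer (+y) end. Origin: centre of its underside.
Mind the look-alikes: they are no part of the job. Leave any blue look-alike of the funnel alone. Leave any red look-alike of the plunger_cup alone.

How it is judged:
On the way:
1. the handle is tipped: its plain end is above the rim (over 90 mm high) while its screw end is still under the shut half lid (height (world z) of plain_end above 0.09 m and y of screw_end in the frame of toolbox above 0 m and height (world z) of screw_end below 0.08 m), for 0.1 s.
At the end, for the whole second after the job is handed in: Gripper holds the handle (over 2 N) at rest (under 30 mm/s, 0.2 rad/s), level within 0.26 rad, both end tips over 125 mm above the work surface (the lid top is at 92 mm), touching neither toolbox nor bystanders (under 0.2 N); every bystander within 30 mm of its start (height (world z) of each of plain_end, screw_end above 0.125 m and angle between handle's own x axis and vertical between 1.3108 and 1.8308 rad and contact force between the fingers and handle above 2 N and linear speed of handle below 0.03 m/s and angular speed of handle below 0.2 rad/s and contact force between handle and toolbox below 0.2 N and contact force between handle and funnel below 0.2 N and contact force between handle and measuring_cup below 0.2 N and contact force between handle and plunger_cup below 0.2 N and contact force between handle and spray_bottle below 0.2 N and contact force between handle and jar below 0.2 N and contact force between handle and sink_plug below 0.2 N and distance of each of funnel, measuring_cup, plunger_cup, spray_bottle, jar, sink_plug from where it was at the start of the episode below 0.03 m); the arm keeps its last pose, push and grip.
It fails at once if the handle is forced against the toolbox (over 40 N) (contact force between handle and toolbox above 40 N).
It fails at once if a bystander is knocked about (moved over 30 mm) (distance of any of funnel, measuring_cup, plunger_cup, spray_bottle, jar, sink_plug from where it was at the start of the episode above 0.03 m).
It also fails if it takes over 35 s, if anything falls off the work surface, if the arm or the gripper's body presses on something with over 40 N, if the wrist force passes 120 N, or if a joint passes its speed limit or range.

ROBOT

A 6-joint arm with a two-finger parallel gripper is mounted at the origin on the work surface. World frame = base frame: x ahead of the robot, y to its left, z up, the work surface at z = 0. Lengths are in m, angles in rad, forces in N, time in s.
With the tool pointing down it reaches from about 0.25 to 0.725 m from the base axis. Payload 9.7 kg.
Tool frame: the origin (TCP) lies at the very end of the fingers, on their centre line; the grasp point (between the pads) lies 19 mm behind it; y points along the fingers, z is the direction in which the jaws open and shut, and the axes are right-handed (so a half turn about y gives the same grasp; the last joint's range is limited). The gripper opens to 85 mm and grips with 20 to 120 N. Pads are 22 mm wide; open, the fingers measure 114 mm over their backs; the gripper's body (76 mm by 85 mm) begins 54 mm behind the grasp point. The pads swing forward as they close: fully open they stand 13 mm farther back than shut.
Start: joints at [-1.249, 0.087, 0.176, 1.66, 0, 1.571], TCP at [0.174, -0.522, 0.231] pointing down, gripper open.
Joint ranges: [-3.13, 3.13], [-0.85, 1.81], [-1.15, 1.24], [-2.2, 2.28], [-1.44, 1.52], [-3.14, 3.14]. Speed limits (rad/s): [2.22, 2.22, 2.57, 3.14, 3.14, 3.14].

INTERFACE

Orientations are given as a 3x3 rotation matrix whose columns are the frame's x, y, z axes.
In Python, from station import env, observe, vision, ticket gives the robot as it stands. Calls block until the motion is done:
- env.move_ptp(position, orientation): joint-space move of the TCP to a pose.
- env.move_linear(position, max_speed=0.15, rot=None, contact_N=None): straight line of the TCP; rot=None keeps the orientation; max_speed is the mean speed in m/s. With contact_N (N) it stops when the force on the tool has changed by that much, and returns True; else False.
- env.move_j(angles): joint-space move.
- env.command_gripper(opening, grasp_force=None): finger opening in m; grasp_force is the grip in N (None keeps the last); returns when the fingers have stopped.
- env.sleep(seconds).
- env.solve_ik(position, orientation): joint angles nearest the present ones, or None.
- observe(): the state.
- vision.read_camera(name): name is "scene" or "top" or "wrist"; returns the picture (420x560x3 uint8, blue, green, red); there is no depth.
- vision.camera_params(name): a dict with "camera_matrix" (3x3 intrinsics, pixels), "k1" (the pictures are not rectified: a ray, as slopes to the right and down, at radius r is drawn at 1 + k1 r^2 times it, then the intrinsics apply), "rvec" (rotation vector, rad) and "tvec" (3), from world to camera coordinates, as OpenCV has them. Camera axes: x right, y down, z forward; pixel columns grow to the right and rows downward; lengths in m; the calibration is good to about 2 mm. A picture is of the moment at which its call begins: read the wrist's pose just before it. camera_params takes no time and is no camera call; for the wrist camera it gives the pose at the moment of the call.
A pose or a line that the arm cannot do raises env.IKError and nothing moves.
- ticket.sign_off(): hands the job in, once; it reports no verdict.
The state is a dict: "t": time; "qpos": joint angles; "dq": joint speeds; "tau": joint torques, N m; "eef_pos": TCP position; "ee_rot": TCP orientation; "wrist_force": force on the tool from outside, world axes, zero at the start; "torque": the same for the moment, N m; "gripper_width": finger opening in m.
Only numpy, scipy, OpenCV 4.12 (cv2) and the standard library are available. Lean on these libraries where they do the work, as an engineer would, in place of code of your own. Each camera call takes 0.05 s, during which the arm holds its last target.

## Working session

There is one attempt and no reset: what is moved stays moved. The work goes in short steps, each a Python script; the robot and the scene stay as the last script left them, time stands still between calls to the robot, and variables do not carry over. Pictures are saved under pics/ and viewed, and the job is handed in when it is done.

```bash
ls; mkdir -p pics
python3 - <<'E'
from station import env, observe, vision, ticket
import cv2, numpy as np
s=observe(); print(s['t'],s['eef_pos'],s['ee_rot'])
for n in ("scene","top","wrist"):
    im=vision.read_camera(n); cv2.imwrite(f"pics/{n}0.png",im)
    p=vision.camera_params(n); R=cv2.Rodrigues(np.array(p['rvec']))[0]
    print(n,p, -R.T@np.array(p['tvec']).ravel(), R)
E
```

```text
pics
0.0 [ 0.17387386 -0.52153978  0.23058925] [[-9.48671087e-01 -4.32561329e-04  3.16264100e-01]
 [-3.16264396e-01  1.25463727e-03 -9.48670258e-01]
 [ 1.35613407e-05 -9.99999119e-01 -1.32704185e-03]]
scene {'camera_matrix': array([[543.75818876,   0.        , 282.36270407],
       [  0.        , 543.75818876, 219.63869484],
       [  0.        ,   0.        ,   1.        ]]), 'k1': -0.0641936912626268, 'rvec': array([ 1.83497611,  1.64304408, -0.69597977]), 'tvec': array([-0.04759518, -0.31187552,  2.42205167])} [ 1.94328857 -0.15600952  1.47144708] [[ 0.10799467  0.99413952 -0.00487575]
 [ 0.69515944 -0.07902033 -0.71449922]
 [-0.7106972   0.07377268 -0.69961924]]
top {'camera_matrix': array([[418.45334051,   0.        , 283.59178402],
       [  0.        , 418.45334051, 205.98271854],
       [  0.        ,   0.        ,   1.        ]]), 'k1': -0.015450218201097677, 'rvec': array([ 2.16155835, -2.1186986 ,  0.17408469]), 'tvec': array([-0.05659762,  0.55071147,  1.14738718])} [ 0.36321638 -0.04334542  1.22031913] [[ 0.01962455 -0.99979479  0.00502585]
 [-0.987206   -0.02017255 -0.15816885]
 [ 0.15823777 -0.00185756 -0.98739929]]
wrist {'camera_matrix': array([[373.51118221,   0.        , 277.89736791],
       [  0.        , 373.51118221, 207.1263806 ],
       [  0.        ,   0.        ,   1.        ]]), 'k1': 0.01706714154181665, 'rvec': array([-2.33358673,  1.68086661,  0.26743902]), 'tvec': array([-0.54820224, -0.04094596,  0.38077437])} [ 0.24820392 -0.4956484   0.37405731] [[ 0.31659691 -0.94855911 -0.00141732]
 [-0.90215865 -0.30157094  0.30848781]
 [-0.29304635 -0.09638764 -0.95122724]]
```

View pics/scene0.png

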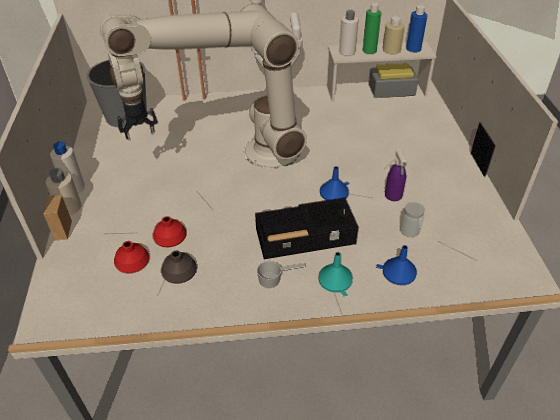

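View pics/top0.png

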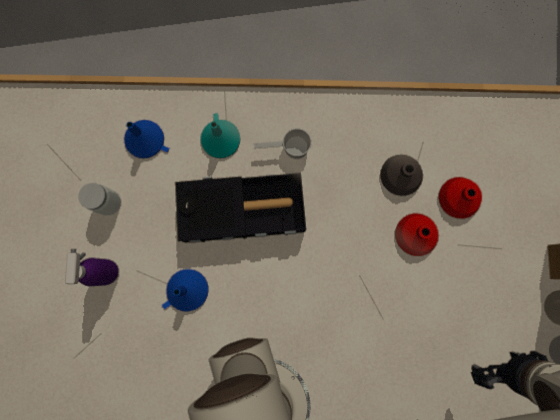

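View pics/wrist0.png

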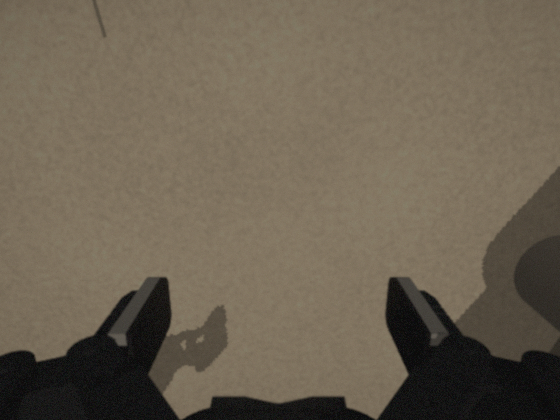

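The top view shows the box at columns 177-305 and rows 175-240. The lid half is on the left (+y), and the handle runs from about (245,206) to (292,203). I'll zoom in and measure.

```bash
cat > h.py <<'E'
import cv2, numpy as np
from station import vision
def cam(n):
    p=vision.camera_params(n); R=cv2.Rodrigues(np.array(p['rvec'],float))[0]
    return p,R,-R.T@np.array(p['tvec'],float).ravel()
def rays(c,px):
    p,R,C=c
    K=p['camera_matrix']; d=np.array([p['k1'],0,0,0,0.])
    u=cv2.undistortPoints(np.array(px,float).reshape(-1,1,2),K,d).reshape(-1,2)
    return C,(R.T@np.c_[u,np.ones(len(u))].T).T
def onplane(c,px,z):
    C,D=rays(c,px); return C+D*((z-C[2])/D[:,2])[:,None]
def proj(c,P):
    p,R,C=c
    return cv2.projectPoints(np.array(P,float).reshape(-1,1,3),np.array(p['rvec'],float),np.array(p['tvec'],float),p['camera_matrix'],np.array([p['k1'],0,0,0,0.]))[0].reshape(-1,2)
E
python3 - <<'E'
from h import *
im=cv2.imread('pics/top0.png')
c=im[160:255,165:320]; c=cv2.convertScaleAbs(c,alpha=1.6,beta=20)
cv2.imwrite('pics/topcrop.png',cv2.resize(c,None,fx=5,fy=5,interpolation=cv2.INTER_CUBIC))
# dark mask for box
hsv=cv2.cvtColor(im,cv2.COLOR_BGR2HSV)
wood=cv2.inRange(hsv,(5,90,90),(22,255,255)); wood[:150]=0; wood[260:]=0
n,l,st,ce=cv2.connectedComponentsWithStats(wood)
c=cam('top')
for i in range(1,n):
    if st[i,4]>50:
        print(st[i],ce[i]); pts=np.argwhere(l==i)[:,::-1]
        r=cv2.minAreaRect(pts.astype(np.float32)); b=cv2.boxPoints(r); print(b.tolist()); print(onplane(c,b,0.0275))
dark=(im.max(2)<50).astype(np.uint8); dark[:165]=0; dark[255:]=0; dark[:,:165]=0; dark[:,320:]=0
dark=cv2.morphologyEx(dark,cv2.MORPH_CLOSE,np.ones((9,9)))
cs=max(cv2.findContours(dark,0,2)[0],key=cv2.contourArea); b=cv2.boxPoints(cv2.minAreaRect(cs)); print('box',b.tolist()); print(onplane(c,b,0.084))
E
```

```text
[244 198  48  11 347] [267.14697406 202.85014409]
[[243.40771484375, 201.28753662109375], [290.8326110839844, 197.10299682617188], [291.47125244140625, 204.34075927734375], [244.04635620117188, 208.52529907226562]]
[[ 0.5657454   0.07083462  0.0275    ]
 [ 0.58085071 -0.06605112  0.0275    ]
 [ 0.55964244 -0.0682547   0.0275    ]
 [ 0.54462223  0.06825703  0.0275    ]]
box [[173.5550079345703, 180.7333526611328], [300.8887634277344, 171.18333435058594], [305.55377197265625, 233.3834686279297], [178.22000122070312, 242.93348693847656]]
[[ 0.61006111  0.26135923  0.084     ]
 [ 0.64455339 -0.091774    0.084     ]
 [ 0.47100228 -0.10674876  0.084     ]
 [ 0.43803907  0.23816828  0.084     ]]
```

View pics/topcrop.png

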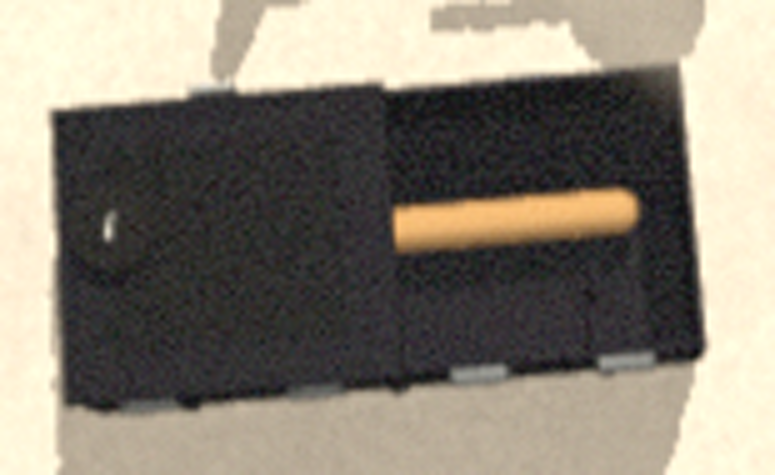

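Run:
```python
from h import *
c=cam('top')
lidc=onplane(c,[(175.4,182.4),(178.6,241),(241.4,177),(245.4,237.6)],0.092)
rim=onplane(c,[(301,173.4),(305.6,231.4)],0.084)
print(lidc,rim,np.linalg.norm(lidc[0]-lidc[1]),np.linalg.norm(rim[0]-rim[1]))
ml=(lidc[0]+lidc[1])/2; me=(lidc[2]+lidc[3])/2; mr=(rim[0]+rim[1])/2
d=(ml-mr)[:2]; L=np.linalg.norm(d); d/=L; print('len',L,'lid len',np.linalg.norm(ml-me),'yaw',np.degrees(np.arctan2(-d[0],d[1])))
o=(ml+mr)[:2]/2; print('origin',o)
im=cv2.imread('pics/top0.png'); hsv=cv2.cvtColor(im,cv2.COLOR_BGR2HSV)
wood=cv2.inRange(hsv,(5,70,60),(24,255,255)); wood[:150]=0; wood[260:]=0; wood[:,:235]=0;wood[:,300:]=0
p=np.argwhere(wood>0)[:,::-1]
mids=[(x,p[p[:,0]==x,1].mean()+0., np.ptp(p[p[:,0]==x,1])+1) for x in range(245,295) if (p[:,0]==x).any()]
print(mids[::6],mids[-3:])
m=np.array(mids)[2:-4,:2]
W=onplane(c,m,0.0275); v=cv2.fitLine(W[:,:2].astype(np.float32),2,0,.01,.01).ravel(); print(v,'hyaw',np.degrees(np.arctan2(-v[0],v[1])))
print('tip',onplane(c,[mids[-1][:2]],0.0275))
# others
for n,px in dict(turq=(220,138),cup=(297,143),grey=(402,174),red=(417,234),blue=(187,290)).items(): print(n,onplane(c,[px],0.06)[0].round(3))
```

```text
[[0.60373506 0.25383832 0.092     ]
 [0.44273153 0.23546786 0.092     ]
 [0.62267394 0.07257671 0.092     ]
 [0.45557462 0.0558389  0.092     ]] [[ 0.63822045 -0.09216624  0.084     ]
 [ 0.47642171 -0.10681285  0.084     ]] 0.16204816973269415 0.1624603174596659
len 0.34582673245698564 lid len 0.18114365464625756 yaw 5.656770787242428
origin [0.54027719 0.07258177]
[(245, np.float64(205.0), np.int64(9)), (251, np.float64(205.0), np.int64(9)), (257, np.float64(204.0), np.int64(9)), (263, np.float64(204.0), np.int64(9)), (269, np.float64(203.0), np.int64(9)), (275, np.float64(203.0), np.int64(9)), (281, np.float64(202.0), np.int64(9)), (287, np.float64(201.5), np.int64(8))] [(290, np.float64(201.5), np.int64(8)), (291, np.float64(201.5), np.int64(6)), (292, np.float64(201.5), np.int64(4))]
[ 0.10742336 -0.99421334  0.56124717  0.00103292] hyaw -173.83319
tip [[ 0.56799866 -0.06964524  0.0275    ]]
turq [0.744 0.142 0.06 ]
cup [ 0.734 -0.081  0.06 ]
grey [ 0.648 -0.381  0.06 ]
red [ 0.478 -0.419  0.06 ]
blue [0.312 0.213 0.06 ]
```

```bash
cat >> h.py <<'E'
O=np.array([0.5403,0.0726,0.0]); yaw=np.radians(5.8)
BY=np.array([-np.sin(yaw),np.cos(yaw),0]); BX=np.array([np.cos(yaw),np.sin(yaw),0]); Z=np.array([0,0,1.])
def tobox(P): P=np.atleast_2d(P)-O; return np.c_[P@BX,P@BY,P[:,2]]
def toolrot(phi,sgn,yw=None):
    yw=np.radians(6.0) if yw is None else yw
    by=np.array([-np.sin(yw),np.cos(yw),0]); bx=np.array([np.cos(yw),np.sin(yw),0])
    y=-(np.cos(phi)*Z+np.sin(phi)*by); z=sgn*bx; x=np.cross(y,z); return np.c_[x,y,z]
E
python3 - <<'E'
from h import *
from station import env,observe
print('tip box',tobox([0.568,-0.0705,.0275]))
for s in (1,-1):
  for p,phi in (((.55,-.015,.25),0),((.555,-.013,.012),-.21),((.56,-.03,.13),.2),((.57,-.2,.25),-.21),((.57,-.2,.25),.2)):
    q=env.solve_ik(p,toolrot(phi,s)); print(s,p,phi,None if q is None else np.round(q,2))
E
```

```text
tip box [[ 0.01309704 -0.14516669  0.0275    ]]
1 (0.55, -0.015, 0.25) 0 [-0.03  0.1   0.22  1.7   0.    1.44]
1 (0.555, -0.013, 0.012) -0.21 [-0.13  0.17 -0.17  1.28  0.2   1.33]
1 (0.56, -0.03, 0.13) 0.2 [ 0.05  0.08 -0.04  1.44 -0.2   1.51]
1 (0.57, -0.2, 0.25) -0.21 [-0.42  0.34  0.5   1.83  0.18  1.03]
1 (0.57, -0.2, 0.25) 0.2 [-0.25  0.15  0.27  1.62 -0.19  1.21]
-1 (0.55, -0.015, 0.25) 0 [-0.03  0.1   0.22  1.7   0.   -1.7 ]
-1 (0.555, -0.013, 0.012) -0.21 [-0.13  0.17 -0.17  1.28  0.2  -1.81]
-1 (0.56, -0.03, 0.13) 0.2 [ 0.05  0.08 -0.04  1.44 -0.2  -1.63]
-1 (0.57, -0.2, 0.25) -0.21 [-0.42  0.34  0.5   1.83  0.18 -2.11]
-1 (0.57, -0.2, 0.25) 0.2 [-0.25  0.15  0.27  1.62 -0.19 -1.93]
```

Run:
```python
from h import *
from station import env,observe
env.move_ptp((.555,-.012,.26),toolrot(0,1))
c=cam('wrist'); im=vision.read_camera('wrist'); s=observe(); print(s['t'],s['eef_pos'],s['wrist_force'])
cv2.imwrite('pics/w1.png',im)
cv2.imwrite('pics/w1b.png',cv2.convertScaleAbs(im,alpha=1.8,beta=20))
h=.145
pts={'lid':[O+BX*x+BY*-.01+Z*.092 for x in(-.083,.083)],'end':[O+BX*x-BY*.175+Z*.084 for x in(-.08,.08)],'tip':[np.array([.568,-.0705,.0275])]}
for k,v in pts.items(): print(k,proj(c,v).round(1).tolist())
```

```text
2.475 [ 0.55495016 -0.01282744  0.25998281] [-1.0503821  -0.49437854  0.13458092]
lid [[166.8, 90.5], [376.0, 91.1]]
end [[188.0, 272.3], [356.1, 272.6]]
tip [[285.0, 222.4]]
```

View pics/w1b.png

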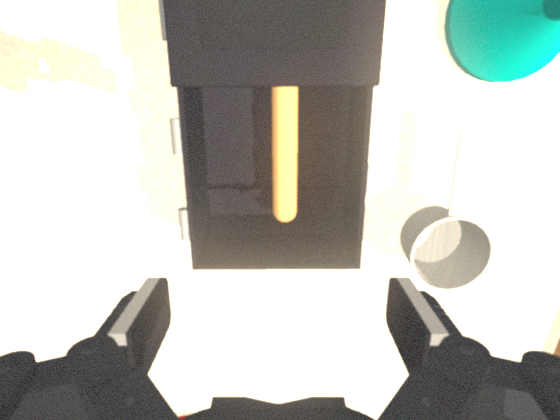

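Run:
```python
from h import *
c=cam('wrist'); im=cv2.imread('pics/w1.png')
hsv=cv2.cvtColor(im,cv2.COLOR_BGR2HSV)
w=cv2.inRange(hsv,(5,90,60),(24,255,255)); w[260:]=0; w[:,:255]=0; w[:,315:]=0; w[:70]=0
n,l,st,ce=cv2.connectedComponentsWithStats(w); i=1+np.argmax(st[1:,4]); print(st[i])
p=np.argwhere(l==i)
rows=np.arange(st[i][1]+4,st[i][1]+st[i][3]-14)
m=np.array([(p[p[:,0]==r,1].mean(),r) for r in rows]); W=onplane(c,m,.0275)
wd=[np.ptp(p[p[:,0]==r,1])+1 for r in rows]
v=cv2.fitLine(W[:,:2].astype(np.float32),2,0,.01,.01).ravel(); v=v*np.sign(v[1]) if 0 else v
print('yaw',np.degrees(np.arctan(-v[0]/v[1])),'pt',v[2:], 'width mm',wd[-1]*(c[2][2]-.0275)/373.5/np.cos(np.radians(18))*1e3)
print('tip',onplane(c,[(285,st[i][1]+st[i][3]-.5)],.0275))
e=onplane(c,[(171,84),(380,84)],.092); f=onplane(c,[(192,269),(361,268.5)],.084)
for a in (e,f): print(a.round(4),'mid',a.mean(0),np.linalg.norm(a[0]-a[1]),'yaw',np.degrees(np.arctan2(*(a[1]-a[0])[1::-1])), 'box',tobox(a.mean(0)))
```

```text
[ 271   85   28  138 3661]
yaw 6.2985106 pt [0.55906385 0.00713646] width mm 27.504748068919014
tip [[ 0.56801131 -0.07066882  0.0275    ]]
[[0.462  0.0595 0.092 ]
 [0.626  0.0766 0.092 ]] mid [0.5440178  0.06801869 0.092     ] 0.1649491078793542 yaw 5.940172435292327 box [[ 0.0032358  -0.00493356  0.092     ]]
[[ 0.4821 -0.1058  0.084 ]
 [ 0.6414 -0.0887  0.084 ]] mid [ 0.56175252 -0.09722516  0.084     ] 0.16024512286831039 yaw 6.109142851793615 box [[ 0.00418079 -0.17112368  0.084     ]]
```

Sizes agree: the lid edge measures 165 mm against 166, the end wall 160, and the distance between them 166 against 165. The handle is the same in both views. I'll use the wrist-based box pose, set up the plan and check it.

```bash
cat > plan.py <<'E'
from h import *
HY=np.radians(6.27); U=np.array([-np.sin(HY),np.cos(HY),0])
TIP=np.array([.568,-.0707,.0275]); OB=np.array([.5435,.0771,0]); by=np.radians(6.05)
Yb=np.array([-np.sin(by),np.cos(by),0])
S0=TIP+.29*U; YS0=(S0-OB)@Yb; LEAN=np.radians(12); GD=.230
OFF=np.array([0,0,.0125-.0275])   # tcp z .0125 at grasp
TCP0=TIP+.060*U+OFF
R0=toolrot(-LEAN,1,HY)
# screw tip in tool frame at grasp and handle dir
def pose(ys,zs,th):
    R=toolrot(th-LEAN,1,HY); Q=R@R0.T
    S=S0+(ys-YS0)*U; S=np.array([S[0],S[1],zs])
    return S+Q@(TCP0-S0),R
W=[(YS0,.0275,0),(.135,.030,13),(.095,.033,17),(.05,.040,22),(0,.050,22),(-.05,.065,22),(-.05,.19,22),(-.05,.24,0)]
N=[0,3,2,2,1,1,1,2]
def path():
    out=[]
    for k in range(1,len(W)):
        for i in range(1,N[k]+1):
            a=np.array(W[k-1])+(np.array(W[k])-np.array(W[k-1]))*i/N[k]; out.append((k,a,pose(a[0],a[1],np.radians(a[2]))))
    return out
E
python3 - <<'E'
from plan import *
from station import env
print(YS0,TCP0)
print(env.solve_ik(TCP0,R0))
for k,a,(p,R) in path():
    q=env.solve_ik(p,R); t=np.radians(a[2])
    print(k,a.round(3),p.round(3),'lidgap',round(.084-(a[1]+(a[0]+.01)*np.tan(t)+.0125/np.cos(t)),4),'plain z',round(a[1]+.29*np.sin(t),3),None if q is None else np.round(q,2))
E
```

```text
0.14043885456167254 [ 0.56144717 -0.0110589   0.0125    ]
[-0.12256793  0.18601323 -0.1509416   1.2826746   0.20374821  1.33380316]
1 [0.139 0.028 4.333] [ 0.562 -0.013  0.031] lidgap 0.0319 plain z 0.05 [-0.09  0.16 -0.14  1.3   0.13  1.37]
1 [0.137 0.029 8.667] [ 0.562 -0.014  0.049] lidgap 0.0198 plain z 0.073 [-0.05  0.13 -0.13  1.32  0.06  1.41]
1 [ 0.135  0.03  13.   ] [ 0.562 -0.014  0.067] lidgap 0.0077 plain z 0.095 [-0.02  0.11 -0.11  1.34 -0.02  1.45]
2 [ 0.115  0.032 15.   ] [ 0.564 -0.032  0.077] lidgap 0.0061 plain z 0.107 [-0.03  0.11 -0.1   1.35 -0.05  1.43]
2 [ 0.095  0.033 17.   ] [ 0.566 -0.051  0.086] lidgap 0.0058 plain z 0.118 [-0.05  0.11 -0.08  1.37 -0.09  1.41]
3 [ 0.073  0.037 19.5  ] [ 0.568 -0.07   0.099] lidgap 0.005 plain z 0.133 [-0.06  0.11 -0.06  1.38 -0.13  1.4 ]
3 [ 0.05  0.04 22.  ] [ 0.57  -0.09   0.112] lidgap 0.0063 plain z 0.149 [-0.07  0.1  -0.05  1.39 -0.17  1.39]
4 [ 0.    0.05 22.  ] [ 0.576 -0.14   0.122] lidgap 0.0165 plain z 0.159 [-0.16  0.12 -0.    1.4  -0.17  1.3 ]
5 [-0.05   0.065 22.   ] [ 0.581 -0.189  0.137] lidgap 0.0217 plain z 0.174 [-0.24  0.15  0.06  1.42 -0.16  1.22]
6 [-0.05  0.19 22.  ] [ 0.581 -0.189  0.262] lidgap -0.1033 plain z 0.299 [-0.24  0.18  0.33  1.66 -0.16  1.22]
7 [-0.05   0.215 11.   ] [ 0.582 -0.199  0.244] lidgap -0.136 plain z 0.27 [-0.34  0.26  0.4   1.72  0.02  1.12]
7 [-0.05  0.24  0.  ] [ 0.582 -0.2    0.225] lidgap -0.1685 plain z 0.24 [-0.41  0.36  0.47  1.79  0.18  1.04]
```

Run:
```python
from plan import *
from station import env,observe
env.command_gripper(.058)
env.move_ptp(TCP0+Z*.16,R0)
print('up',env.move_linear(TCP0+Z*.03,max_speed=.12,contact_N=10))
cv2.imwrite('pics/w2.png',cv2.convertScaleAbs(vision.read_camera('wrist'),alpha=1.8,beta=20))
s=observe(); print(s['t'],s['eef_pos'],s['wrist_force'],s['gripper_width'])
```

```text
up False
4.5917 [ 0.56198781 -0.01112761  0.04341881] [-0.51206783  0.10516258 -0.39344699] 0.05787063847643288
```

View pics/w2.png

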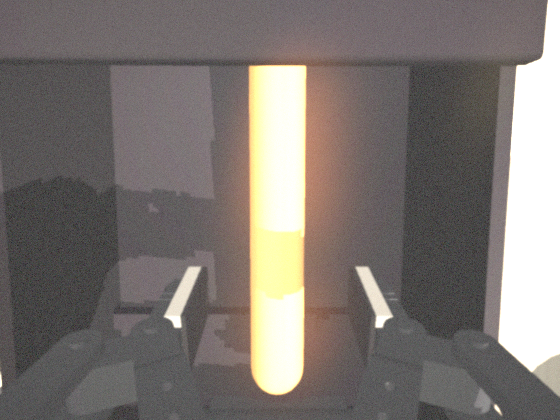

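The handle (columns 250-305, tip at row 392) is centred between the pads at columns 205 and 355. I'll descend and grip.

Run:
```python
from plan import *
from station import env,observe
print('down',env.move_linear(TCP0,max_speed=.06,contact_N=10))
print(observe()['eef_pos'])
env.command_gripper(0.0,grasp_force=90); env.sleep(.2)
s=observe(); print(s['t'],s['eef_pos'],s['wrist_force'],s['gripper_width'])
if s['gripper_width']>.015:
  for k,a,(p,R) in path()[:3]:
    r=env.move_linear(p,max_speed=.05,rot=R,contact_N=12); s=observe(); print(k,a.round(3),r,s['t'],(s['eef_pos']-p).round(4),s['wrist_force'].round(2),s['torque'].round(2),s['gripper_width'])
    if r: break
  cv2.imwrite('pics/w3.png',cv2.convertScaleAbs(vision.read_camera('wrist'),alpha=1.8,beta=20))
  cv2.imwrite('pics/s3.png',vision.read_camera('scene')[180:300,230:390].repeat(4,0).repeat(4,1))
```

```text
down False
[ 0.56138841 -0.011057    0.01239615]
5.8583 [ 0.5619291  -0.01111834  0.01315678] [-0.20617391 -0.34071953  6.04509197] 0.022655495433848136
1 [0.139 0.028 4.333] False 6.375 [-0.0002  0.0003 -0.0003] [-0.46 -0.26 -0.97] [-0.27 -0.02  0.01] 0.02266587640671015
1 [0.137 0.029 8.667] False 6.8917 [-0.0001  0.0001 -0.0002] [-0.61 -0.71 -1.01] [-0.18 -0.03 -0.03] 0.022438683063543928
1 [ 0.135  0.03  13.   ] False 7.4083 [-0.0001  0.0002 -0.0002] [-0.07  0.49 -1.23] [-0.06 -0.01 -0.03] 0.022708872716344877
```

View pics/w3.png

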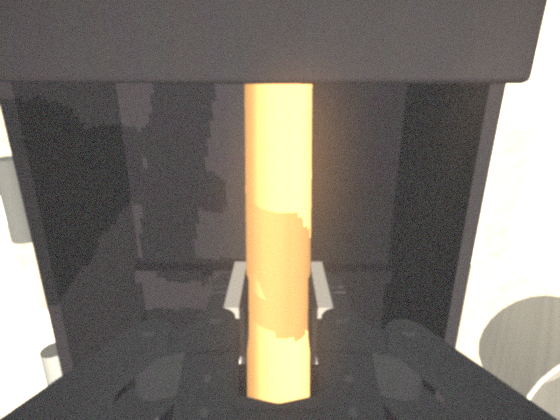

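View pics/s3.png

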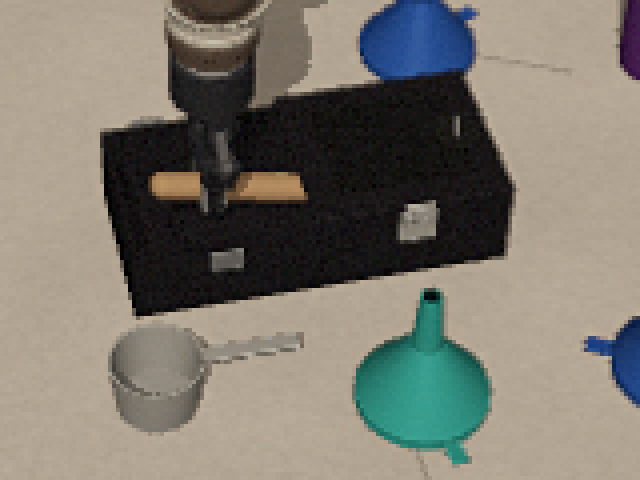

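Run:
```python
from plan import *
c=cam('scene'); 
def tipat(a):
    S=S0+(a[0]-YS0)*U; S[2]=a[1]; t=np.radians(a[2]); h=-np.cos(t)*U+np.sin(t)*Z; return S+np.outer([.29,.06*0+.15],h)
for th in (7,10,13): print(th,proj(c,tipat((.135,.030,th))).round(1).tolist())
im=vision.read_camera('scene'); hsv=cv2.cvtColor(im,cv2.COLOR_BGR2HSV)
w=cv2.inRange(hsv,(5,80,60),(24,255,255)); w[:200]=0;w[260:]=0;w[:,:255]=0;w[:,:]*=1;w[:,320:]=0
p=np.argwhere(w>0)[:,::-1]; print(p.min(0),p.max(0))
for x in range(p[:,0].min(),p[:,0].max()+1,4):
    q=p[p[:,0]==x,1]
    if len(q): print(x,q.min(),q.max())
# wrist: rod width vs row -> depth
c=cam('wrist'); im=vision.read_camera('wrist'); hsv=cv2.cvtColor(im,cv2.COLOR_BGR2HSV)
w=cv2.inRange(hsv,(3,80,40),(26,255,255)); 
for r in (86,100,130,160,190,220,250):
    q=np.where(w[r,230:330])[0]+230; print(r,q.min(),q.max())
for r,f in ((.29-.01,0),(.230,0)): pass
a=(.135,.030)
for th in (7,10,13):
    S=S0+(a[0]-YS0)*U; S[2]=a[1]; t=np.radians(th); h=-np.cos(t)*U+np.sin(t)*Z; n=np.array([np.cos(HY),np.sin(HY),0])*.0125
    for d in (.155,.19): print(th,d,proj(c,[S+d*h-n,S+d*h+n]).round(1).tolist())
```

```text
7 [[265.8, 231.4], [302.9, 228.6]]
10 [[266.3, 228.3], [303.3, 227.1]]
13 [[267.0, 225.3], [303.8, 225.6]]
[267 223] [306 229]
267 224 227
271 223 229
275 223 229
279 223 229
287 227 229
291 223 229
295 223 229
299 223 229
303 223 229
86 244 329
100 244 329
130 244 329
160 244 329
190 244 329
220 244 326
250 244 326
7 0.155 [[249.9, 101.9], [310.6, 101.9]]
7 0.19 [[251.2, 186.1], [309.1, 186.1]]
10 0.155 [[248.4, 99.9], [312.4, 99.9]]
10 0.19 [[249.5, 189.2], [311.1, 189.2]]
13 0.155 [[246.6, 96.5], [314.5, 96.5]]
13 0.19 [[247.5, 191.4], [313.5, 191.4]]
```

The plain tip in the scene view is at (267, 225.7), and the plan predicts (267.0, 225.3) for 13° of tilt, so the handle hasn't slipped. I'll carry on with the draw.

Run:
```python
from plan import *
from station import env,observe
env.sleep(.15)
for k,a,(p,R) in path()[3:9]:
    r=env.move_linear(p,max_speed=.05 if k<4 else .08,rot=R,contact_N=10); s=observe(); print(k,a.round(3),r,round(s['t'],2),(s['eef_pos']-p).round(4),s['wrist_force'].round(2),s['torque'].round(2),round(s['gripper_width'],4))
    if r: break
    if k==2 and a[0]<.1: env.sleep(.2)
cv2.imwrite('pics/s4.png',vision.read_camera('scene')[160:310,190:390].repeat(4,0).repeat(4,1))
```

```text
2 [ 0.115  0.032 15.   ] False 8.32 [ 0.0001 -0.0001  0.0001] [-1.14  0.63 -1.7 ] [-0.03 -0.02 -0.02] 0.0223
2 [ 0.095  0.033 17.   ] False 8.88 [ 0.     -0.0001  0.0001] [-0.46  0.36 -1.97] [ 0.05 -0.01  0.03] 0.0225
3 [ 0.073  0.037 19.5  ] False 9.72 [-0. -0.  0.] [ 0.25  0.01 -0.89] [0.01 0.03 0.01] 0.0224
3 [ 0.05  0.04 22.  ] False 10.34 [-0. -0.  0.] [ 1.12  0.58 -0.26] [ 0.08 -0.02 -0.03] 0.0224
4 [ 0.    0.05 22.  ] False 11.12 [-0.0001 -0.     -0.0002] [-0.67 -0.24 -1.86] [0.14 0.02 0.05] 0.0221
5 [-0.05   0.065 22.   ] False 11.93 [-0.0001 -0.     -0.0002] [-0.23 -0.55 -0.62] [0.07 0.   0.01] 0.0223
```

View pics/s4.png

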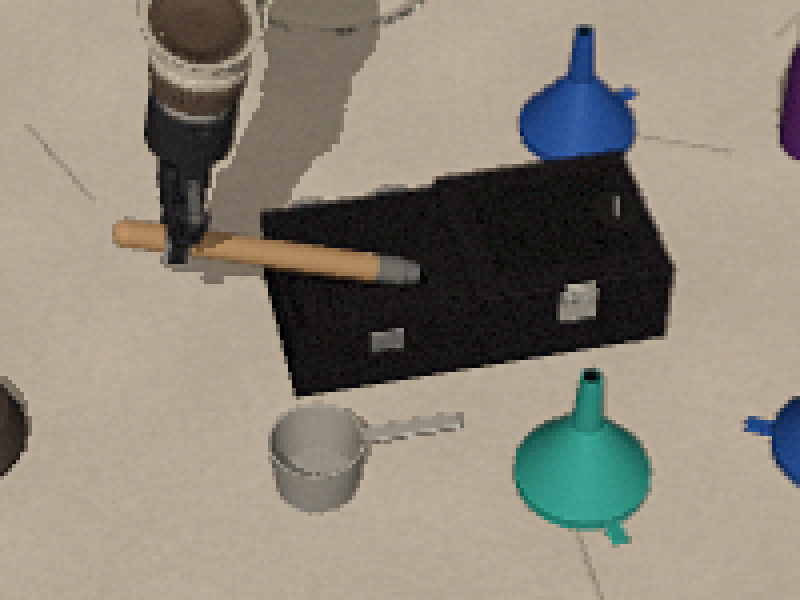

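The handle is out from under the lid, with its screw tip at crop (420,272) and the lid edge at x≈440. Next I'll lift it and level it.

Run:
```python
from plan import *
from station import env,observe
for k,a,(p,R) in path()[9:]:
    r=env.move_linear(p,max_speed=.1 if k<7 else .03,rot=R,contact_N=15); s=observe(); print(k,a.round(3),r,round(s['t'],2),(s['eef_pos']-p).round(4),s['wrist_force'].round(2),round(s['gripper_width'],4))
    if r: break
env.sleep(.3)
im=vision.read_camera('scene'); t=vision.read_camera('top'); s=observe(); print(s['t'],s['dq'].round(3))
cv2.imwrite('pics/s5.png',im); cv2.imwrite('pics/t5.png',t)
P=[S0+(-.05-YS0)*U]; P[0][2]=.24; P.append(P[0]-.29*U)
for n in('scene','top'): print(n,'expected screw, plain',proj(cam(n),P).round(1).tolist())
hc=np.hstack([im[150:300,190:390].repeat(2,0).repeat(2,1),t[100:250,150:350].repeat(2,0).repeat(2,1)]); cv2.imwrite('pics/c5.png',hc)
```

```text
6 [-0.05  0.19 22.  ] False 13.38 [-0.0002  0.     -0.0007] [-0.18 -0.29 -0.55] 0.0225
7 [-0.05   0.215 11.   ] False 14.21 [0.     0.0001 0.0001] [ 0.34  0.4  -1.65] 0.0221
7 [-0.05  0.24  0.  ] False 15.0 [0.0001 0.0001 0.0004] [-0.34 -0.05 -0.13] 0.0224
15.4 [-0.003  0.002 -0.001  0.001  0.001 -0.   ]
scene expected screw, plain [[293.9, 190.9], [209.5, 203.6]]
top expected screw, plain [[253.1, 190.1], [373.6, 179.6]]
```

View pics/s5.png

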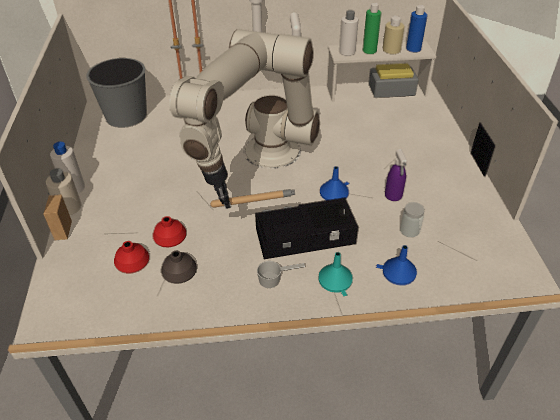

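View pics/t5.png

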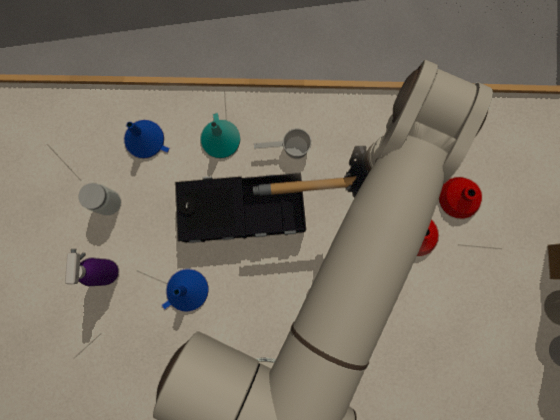

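In both views the screw tip is where level at z = 0.24 puts it: scene (294,191) against (293.9,190.9), and top (253,190) against (253.1,190.1). The plain end in the scene, about (210,204), also fits. The plug (187,207), funnel, cups, bottle and jar are where they started.

Run:
```python
from station import env,observe,ticket
env.sleep(.3); s=observe(); print(s['t'],abs(s['dq']).max(),s['gripper_width'])
ticket.sign_off()
```

```text
15.7 0.0018400850379158003 0.022242203015589792
the job is handed in; nothing more can be done
```

I gripped the handle 60 mm from its plain end at 90 N and tipped it in steps to 22° while drawing it out under the lid edge. Then I lifted it, levelled it and handed the job in at 15.7 s, still holding it.

**Tipping condition:** At the first stop (13°), the scene view put the plain tip within about half a pixel of the plan. That is about 95 mm high, with the screw end about 135 mm along the box, under the lid. I paused again at 17°, where the plan has the plain end at 118 mm.

**Contact:** The planned gap to the lid edge never fell below 5 mm. The wrist force stayed around 2 N at every stop while drawing it out, and no contact stop was triggered.

**Final state:** In both camera views the screw tip matches a level handle at z of about 0.24 m, and the scene view also matches at the plain end. That is well above the 92 mm lid top and clear of everything else. The joints were at rest and the gripper read 22 mm, closed on the handle. By eye, the plug and the bystanders in view had not moved. In the final top picture the arm hides the plunger cup, but the scene view shows it in place.

**Disagreements:**
- The top and wrist cameras differed by about 4–5 mm on where the box was; I used the closer wrist view, which matched the given sizes.
- The gripper read about 22.5 mm on a rod given as 25 mm thick. I took this as pad squeeze, since the handle showed no slip.

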